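# Screw the support post into the sherd stand

### The arm

A 6-joint arm with a two-finger parallel gripper is mounted at the origin on a cart in front of the work surface, level with it; the furniture and walls round the work are solid. World frame = base frame: x ahead of the robot, y to its left, z up, the work surface at z = 0. Lengths are in m, angles in degrees, forces in N, time in s.
With the tool pointing down it reaches from about 0.3 to 0.775 m from the base axis. Payload 14.6 kg.
Tool frame: the origin (TCP) lies between the finger pads; the fingertips stand 22 mm ahead of it and the grasp point (between the pads) lies 3 mm ahead of it; z points along the fingers, x is the direction in which the jaws open and shut, and the axes are right-handed (so a half turn about z gives the same grasp; the last joint's range is limited). The gripper opens to 94 mm and grips with 3 to 60 N. Pads are 16 mm wide; open, the fingers measure 119 mm over their backs; the gripper's body (75 mm by 177 mm) begins 78 mm behind the grasp point.
Start: joints at [64.309, 17.183, 87.147, -0, 75.671, -3.816], TCP at [0.205, 0.51, 0.189] pointing down, gripper open.
Joint ranges: [-173.82, 173.82], [-45.26, 126.66], [13.44, 144.39], [-59.66, 239.66], [0, 175.72], [-146.38, 146.38]. Speed limits (degrees/s): [127.2, 127.2, 147.25, 180, 180, 180].

### API

Orientations are given as a 3x3 rotation matrix whose columns are the frame's x, y, z axes.
In Python, from plant import arm, eoat, status, cams gives the robot as it stands. Calls block until the motion is done:
- arm.move_to(position, orientation): joint-space move of the TCP to a pose.
- arm.move_straight(position, velocity=0.15, attitude=None): straight line of the TCP; attitude=None keeps the orientation; velocity is the mean speed in m/s.
- arm.movej(angles): joint-space move.
- eoat.ungrasp() and eoat.close(strength=None): open the fingers fully, or close them until they stop; strength is the grip in N (None keeps the last).
- arm.hold(seconds).
- arm.ik(position, orientation): joint angles nearest the present ones, or None.
- status.state(): the state.
- cams.capture(name): name is "side" or "top" or "wrist"; returns the picture (400x640x3 uint8, blue, green, red); there is no depth.
- cams.camera_params(name): a dict with "fx", "fy", "cx", "cy" (pixels), "k1" (the pictures are not rectified: a ray, as slopes to the right and down, at radius r is drawn at 1 + k1 r^2 times it, then the intrinsics apply), "pose" (4x4, takes a point from camera to world coordinates); the wrist camera has in their place "hand_eye" (4x4, takes a point from camera to tool coordinates, whose origin is the TCP and whose axes are the tool frame's). Camera axes: x right, y up, looking along -z (the intrinsics and any distortion apply to the point x, -y, -z); pixel columns grow to the right and rows downward; lengths in m; the calibration is good to about 2 mm. A picture is of the moment at which its call begins: read the wrist's pose just before it. camera_params takes no time and is no camera call.
A pose or a line that the arm cannot do raises arm.IKError and nothing moves.
- arm.close_job(): hands the job in, once; it reports no verdict.
The state is a dict: "t": time; "joints": joint angles; "qd": joint speeds; "tau": joint torques, N m; "tcp_pos": TCP position; "ee_rot": TCP orientation; "wrist_force": force on the tool from outside, world axes, zero at the start; "moment": the same for the moment, N m; "width": finger opening in m.
Only numpy, scipy, OpenCV 4.12 (cv2) and the standard library are available. Lean on these libraries where they do the work, as an engineer would, in place of code of your own. Each camera call takes 0.05 s, during which the arm holds its last target.

### The job

Take the red dust plug out of the grey stand and leave it in the blue tray. Take the post from its wooden rack, lower it upright into the stand's well and feel for the start of the thread; start it with about an eighth of a turn clockwise, let go so that it stands in the thread by itself with its flange still clear of the rim, then take it again and screw it fully home, flange flush on the rim, and let go. Leave the tape, the clamp and the two sherds beside the work where they lie.

Things in the scene. Friction and masses are not known exactly. Their poses are not given: they have to be found in the camera images.
- stand: Grey round pedestal, fixed, 88 mm across, 110 mm high, on a bolted foot disc 122 mm across. Origin: centre of its underside. On its axis a blind well 43 mm across. Yellow marks on its rim at +x and -x. Turned clockwise (from above) out of the thread's slots, the post begins to sink after about 12 degrees and is home after about 105, 9 mm lower; a stop comes at 115 to 130 degrees.
- well_mouth (a point): Centre of the well's mouth, in the plane of the stand's top rim, 110 mm above the desk.
- post_knob (a point): Centre of the post's black knob, 42 x 42 mm square (sides along x and y), 44 mm high, with a 4 mm high steel button on top; yellow marks on the +x and -x faces stand above the lugs. Height of this point over the stand's underside: 165 mm when the lugs rest on the land, 147 mm when dropped into the slots (flange 9 mm above the rim), 138 mm when home (flange on the rim).
- post: The post, 0.28 to 0.46 kg, 151 mm long, stands in the rack. Origin: centre of its foot, 125 mm below the knob's centre; z up. Two lugs at the foot along +x and -x: 38 mm over both, 8 mm wide, 8 mm high; then a 16 mm neck, from 36 mm up a body 39 mm across, at 97 mm a steel flange 60 mm across, 6 mm thick, then the knob.
- rack: Wooden block 100 x 100 x 60 mm, fixed, with a round hole 44 mm across and 45 mm deep in which the post stands; origin at the centre of its underside.
- tray: Blue open tray, fixed, 130 x 130 mm outside, 32 mm high, walls and floor 5 mm; origin at the centre of its underside.
- plug_handle (a point): Centre of the red dust plug's round handle, 28 mm across, 35 mm high. Below it a flange 54 mm across, 6 mm thick, then a stem 39 mm across and 25 mm long that stands loosely in the well; the plug's foot lies 48 mm below this point. Starts in the well, flange on the rim; 0.08 kg.
- plug: The dust plug: origin at the centre of its foot, z up along it.
- tape: Roll of masking tape lying flat, 107 mm across, 24 mm high; bystander. Origin: centre of its underside.
- clamp: Black spring clamp lying flat, 158 x 115 x 26 mm; bystander. Origin: centre of its underside.
- front_sherd: Flat pottery sherd 130 x 82 x 25 mm in front of the stand; bystander. Origin: centre of its underside.
- back_sherd: Brown pottery sherd 156 x 109 x 33 mm at the back right; bystander. Origin: centre of its underside.
- land (a point): On the well's axis, 70 mm below the rim: the flat top of the hidden threaded insert. Two opposite slots, 13 mm wide, let the post's lugs drop 18 mm when lined up within about 7 degrees. The slots' line lies within 0.55 rad either side of the stand's x axis; the exact angle must be felt. In the slots the post turns back anticlockwise by some 10 degrees at most.
Not all that is in view belongs to the job. What is meant by the plug is not black or orange, and is the smaller of those in its own colour.

How it is judged (in metres and radians):
On the way, in this order (a step that is already met when the one before it is completed fails the run):
1. the dust plug lies in the tray, let go (x of plug_handle in the frame of tray between -0.055 and 0.055 m and y of plug_handle in the frame of tray between -0.055 and 0.055 m and height (world z) of plug_handle below 0.065 m and contact force between the fingers and plug below 0.1 N), for 0.2 s.
2. the post stands started in the thread by itself: let go, upright within 0.08 rad, flange 2 to 8 mm above the rim (z of post_knob in the frame of stand between 0.14 and 0.146 m and horizontal distance between post_knob and well_mouth below 0.008 m and angle between post's own z axis and vertical below 0.08 rad and contact force between the fingers and post below 0.1 N), for 0.3 s.
At the end, for the whole second after the job is handed in: The post is screwed home in the stand: flange within 1.5 mm of the rim, knob centred over the well within 4 mm, upright within 0.035 rad, at rest; the plug lies at rest in the tray (its handle's centre within 55 mm of the tray's centre along both sides, below 65 mm) (z of post_knob in the frame of stand between 0.136 and 0.1395 m and horizontal distance between post_knob and well_mouth below 0.004 m and angle between post's own z axis and vertical below 0.035 rad and linear speed of each of post, plug below 0.01 m/s and x of plug_handle in the frame of tray between -0.055 and 0.055 m and y of plug_handle in the frame of tray between -0.055 and 0.055 m and height (world z) of plug_handle below 0.065 m); the robot touches nothing.
It fails at once if the tape, the clamp or one of the two loose sherds was moved by more than 25 mm (distance of any of tape, clamp, front_sherd, back_sherd from where it was at the start of the episode above 0.025 m).
It also fails if it takes over 72 s, if anything falls off the work surface, if the arm or the gripper's body presses on something with over 40 N, if the wrist force passes 120 N, or if a joint passes its speed limit or range.

## Working session

There is one attempt and no reset: what is moved stays moved. The work goes in short steps, each a Python script; the robot and the scene stay as the last script left them, time stands still between calls to the robot, and variables do not carry over. Pictures are saved under pics/ and viewed, and the job is handed in when it is done.

```bash
ls; mkdir -p pics; python3 - <<'E'
from plant import arm, eoat, status, cams
import cv2
s=status.state(); print(s)
for n in("side","top","wrist"):
    print(n,cams.camera_params(n)); cv2.imwrite(f"pics/{n}0.png",cams.capture(n))
E
```

```text
pics
{'t': 0.0, 'joints': array([ 6.43077539e+01,  1.72167634e+01,  8.71808167e+01, -3.97414350e-04,
        7.56714750e+01, -3.81444154e+00]), 'qd': array([ 0.02980758, -0.05065166, -0.07082186,  0.04575072,  0.08353997,
       -0.00589079]), 'tau': array([ 5.00183305e-04, -5.31796432e+01, -3.52741635e+01,  7.08833733e-02,
        2.42892362e-02, -1.09534203e-04]), 'tcp_pos': array([0.20481004, 0.51012864, 0.18847167]), 'ee_rot': array([[ 3.72626418e-01,  9.27981296e-01, -5.16460260e-04],
       [ 9.27980660e-01, -3.72626769e-01, -1.08899829e-03],
       [-1.20301696e-03, -7.34756001e-05, -9.99999274e-01]]), 'wrist_force': array([0.17126194, 0.44752461, 0.51397689]), 'moment': array([ 0.02791201,  0.01256817, -0.03348765]), 'width': 0.09409222819584266}
side {'fx': 408.9555351620267, 'fy': 408.9555351620267, 'cx': 321.5222267577668, 'cy': 201.76328606349384, 'k1': -0.006800724834111517, 'pose': array([[ 0.90114248,  0.26527183, -0.34288932,  0.21649155],
       [-0.4330768 ,  0.58671731, -0.68425674, -0.69847791],
       [ 0.01966505,  0.76511023,  0.64359897,  0.70591681],
       [
[... 233 characters left out ...]
0.10559573,  0.42765637],
       [-0.99970876,  0.01735593,  0.01676823, -0.02887835],
       [ 0.01850517,  0.10530523,  0.99426775,  1.23535918],
       [ 0.        ,  0.        ,  0.        ,  1.        ]])}
wrist {'fx': 275.6961222561728, 'fy': 275.6961222561728, 'cx': 320.6377156220896, 'cy': 198.17705155741209, 'k1': -0.04196142255921106, 'hand_eye': array([[ 9.99999869e-01,  1.80553323e-04, -4.78471818e-04,
        -9.03217159e-04],
       [ 4.30338473e-05, -9.61993574e-01, -2.73072081e-01,
        -7.90069567e-02],
       [-5.09590886e-04,  2.73072025e-01, -9.61993456e-01,
        -1.95610818e-01],
       [ 0.00000000e+00,  0.00000000e+00,  0.00000000e+00,
         1.00000000e+00]])}
```

View pics/side0.png

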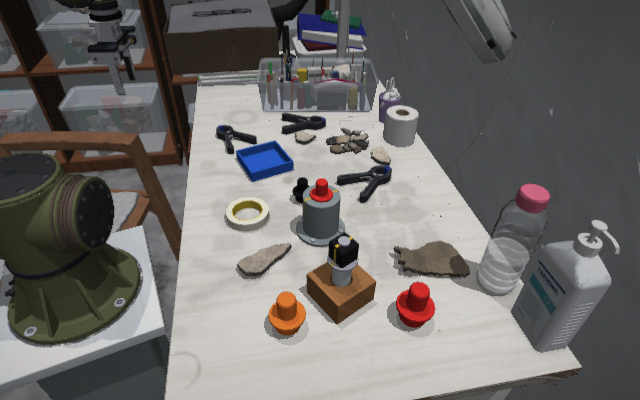

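View pics/top0.png

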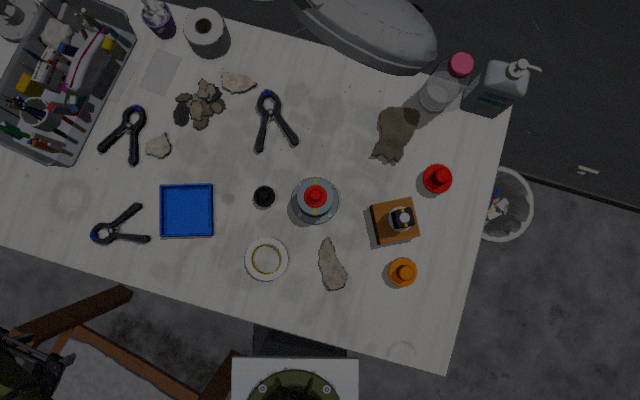

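View pics/wrist0.png

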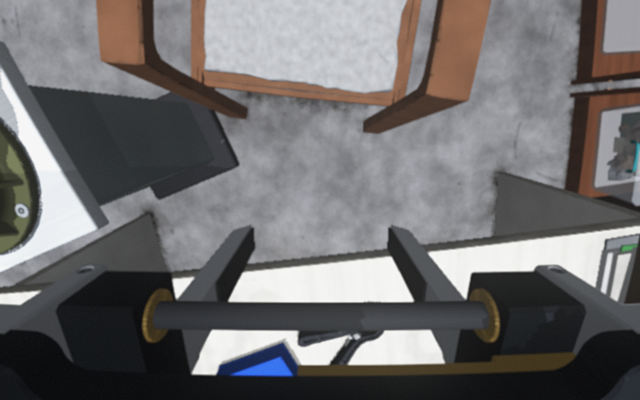

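```bash
cat > h.py <<'E'
import numpy as np, cv2
from plant import arm, eoat, status, cams
def ray(name,uv,ps=None):
    p=cams.camera_params(name)
    if name=="wrist":
        T=np.eye(4);T[:3,:3],T[:3,3]=ps[1],ps[0];T=T@p["hand_eye"]
    else: T=p["pose"]
    K=np.array([[p["fx"],0,p["cx"]],[0,p["fy"],p["cy"]],[0,0,1]])
    q=cv2.undistortPoints(np.array([[uv]],float),K,np.array([p["k1"],0,0,0]))[0,0]
    d=T[:3,:3]@np.array([q[0],-q[1],-1]); return T[:3,3],d/np.linalg.norm(d)
def plane(name,uv,z,ps=None):
    o,d=ray(name,uv,ps); return o+d*(z-o[2])/d[2]
def tri(rs):
    A=sum(np.eye(3)-np.outer(d,d) for o,d in rs); b=sum((np.eye(3)-np.outer(d,d))@o for o,d in rs)
    x=np.linalg.solve(A,b); return x,[np.linalg.norm((np.eye(3)-np.outer(d,d))@(x-o)) for o,d in rs]
def pose():
    s=status.state(); return s["tcp_pos"],s["ee_rot"]
def proj(name,P,ps=None):
    p=cams.camera_params(name)
    if name=="wrist":
        T=np.eye(4);T[:3,:3],T[:3,3]=ps[1],ps[0];T=T@p["hand_eye"]
    else: T=p["pose"]
    c=np.linalg.inv(T)@np.r_[P,1]; a,b=c[0]/-c[2],-c[1]/-c[2]; k=1+p["k1"]*(a*a+b*b)
    return np.array([p["cx"]+p["fx"]*a*k,p["cy"]+p["fy"]*b*k])
def crop(img,x,y,w,h,f,fn): cv2.imwrite(fn,cv2.resize(img[y:y+h,x:x+w],None,fx=f,fy=f,interpolation=cv2.INTER_CUBIC))
def R(yaw):  # tool down, tool x at yaw deg
    c,s=np.cos(np.radians(yaw)),np.sin(np.radians(yaw)); return np.array([[c,s,0],[s,-c,0],[0,0,-1.]])
E
python3 - <<'E'
from h import *
a=cv2.imread("pics/side0.png");b=cv2.imread("pics/top0.png")
crop(a,200,130,200,200,3.9/1.3,"pics/sc.png");crop(b,150,160,280,140,2.8,"pics/tc.png")
def red(im):
    h=cv2.cvtColor(im,cv2.COLOR_BGR2HSV); return (((h[...,0]<5)|(h[...,0]>174))&(h[...,1]>180)&(h[...,2]>70)).astype(np.uint8)
def blue(im):
    h=cv2.cvtColor(im,cv2.COLOR_BGR2HSV); return ((abs(h[...,0].astype(int)-113)<10)&(h[...,1]>150)&(h[...,2]>40)).astype(np.uint8)
for im in(a,b):
  for m in (red(im),blue(im)):
    n,l,st,c=cv2.connectedComponentsWithStats(m)
    for i in range(1,n):
        if st[i,4]>60: print(st[i],c[i])
    print()
E
```

```text
[310 179  23  23 349] [321.14613181 191.40687679]
[ 396  283   39   44 1165] [415.47381974 305.28669528]

[298  14  39  27 522] [314.39846743  23.98275862]
[349  24  17  11 106] [356.77358491  30.38679245]
[ 236  141   57   41 1481] [264.29439568 160.49966239]

[423 164  29  29 560] [437.43214286 177.91964286]
[304 185  23  22 365] [315.00547945 195.63287671]

[ 160  184   53   53 2618] [186.58517953 209.93277311]
```

View pics/sc.png

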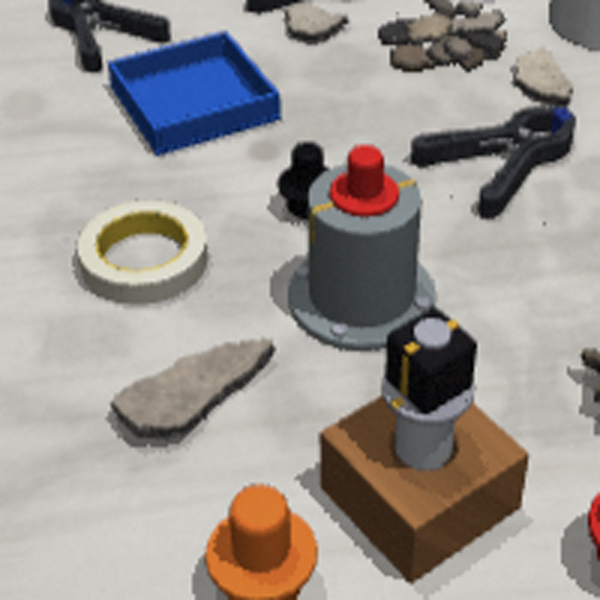

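View pics/tc.png

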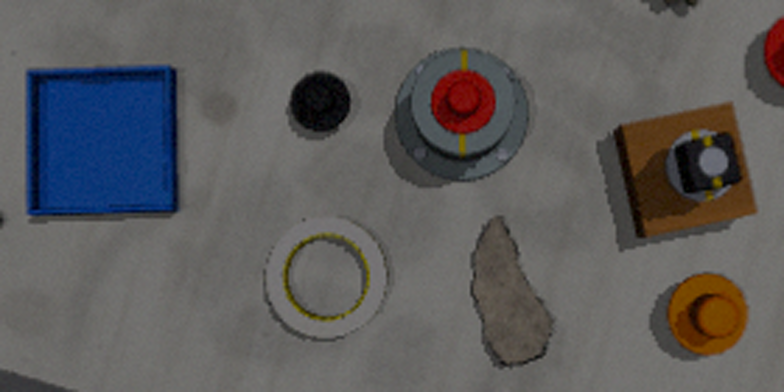

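```bash
python3 - <<'E'
from h import *
S=lambda x,y:("side",(200+(x+.5)/3-.5,130+(y+.5)/3-.5)); T=lambda x,y:("top",(150+(x+.5)/2.8-.5,160+(y+.5)/2.8-.5))
for n,s,t in [("plugtop",(366,155),(462,94)),("ymark+",(411,184),(464,51)),("ymark-",(316,210),(462,153)),("button",(433,331),(713,161)),
 ("knobmark a",(411,347),(709,180)),("knobmark b",(454,325),(707,141)),("trayL",(109,72),(28,71)),("trayB",(225,35),(175,68)),("trayR",(280,90),(177,211)),("trayF",(160,140),(29,213)),
 ("rackL",(320,433),(640,236)),("rackR",(527,456),(733,104)),("rackF",(415,528),(754,211)),("tape",(142,242),(326,277))]:
    x,e=tri([ray(*S(*s)),ray(*T(*t))]); print(n,x.round(4),np.round(e,4))
E
```

```text
plugtop [ 0.5473 -0.0402  0.1469] [0.0017 0.0017]
ymark+ [ 0.5875 -0.0414  0.1069] [0.0024 0.0024]
ymark- [ 0.5035 -0.0419  0.1092] [0.0002 0.0002]
button [ 0.4957 -0.2405  0.1656] [0.0011 0.0011]
knobmark a [ 0.4813 -0.2392  0.1564] [0.0008 0.0008]
knobmark b [ 0.5124 -0.2369  0.1605] [0.0006 0.0006]
trayL [ 0.5163  0.3678 -0.0017] [0.064 0.064]
trayB [0.5475 0.2042 0.1171] [0.0231 0.0231]
trayR [0.5027 0.1742 0.0882] [0.0559 0.0559]
trayF [ 0.4733  0.3718 -0.0953] [0.0236 0.0236]
rackL [ 0.4369 -0.1988  0.053 ] [0.0005 0.0005]
rackR [ 0.5529 -0.2794  0.059 ] [0.0012 0.0012]
rackF [ 0.4593 -0.2979  0.0574] [0.0013 0.0013]
tape [0.3961 0.0764 0.0212] [0.001 0.001]
```

```bash
python3 - <<'E'
from h import *
S=lambda x,y:("side",(200+(x+.5)/3-.5,130+(y+.5)/3-.5)); T=lambda x,y:("top",(150+(x+.5)/2.8-.5,160+(y+.5)/2.8-.5))
P=[]
for n,s,t in [("trayL",(109,72),(29,213)),("trayB",(225,35),(28,71)),("trayR",(280,90),(175,68)),("trayF",(157,125),(177,211))]:
    x,e=tri([ray(*S(*s)),ray(*T(*t))]); P.append(x); print(n,x.round(4),np.round(e,4))
print(np.mean(P,0))
print(plane("top",(186.6,210),0.032))
t0=status.state()["t"]
arm.move_to([0.5455,-0.0415,0.28],R(0)); ps=pose(); im=cams.capture("wrist"); cv2.imwrite("pics/w1.png",im); np.save("w1.npy",np.c_[ps[0],ps[1]])
print(status.state()["t"]-t0)
arm.move_to([0.5455,-0.0415,0.28],R(90)); ps=pose(); im=cams.capture("wrist"); cv2.imwrite("pics/w2.png",im); np.save("w2.npy",np.c_[ps[0],ps[1]])
s=status.state();print(s["t"]-t0,s["joints"],s["wrist_force"])
E
```

```text
trayL [0.4476 0.3461 0.0153] [0.0014 0.0014]
trayB [0.5748 0.3505 0.0246] [0.0018 0.0018]
trayR [0.5791 0.214  0.039 ] [0.0006 0.0006]
trayF [0.453  0.2072 0.0393] [0.0001 0.0001]
[0.513615   0.27945327 0.02954446]
[0.51401429 0.27678863 0.032     ]
2.3833
3.8333 [-8.17828074e+00  1.38255282e+01  7.94091564e+01  2.96289117e-04
  8.67656073e+01 -9.81274066e+01] [-0.36177469  0.59294879  0.01049541]
```

View pics/w1.png

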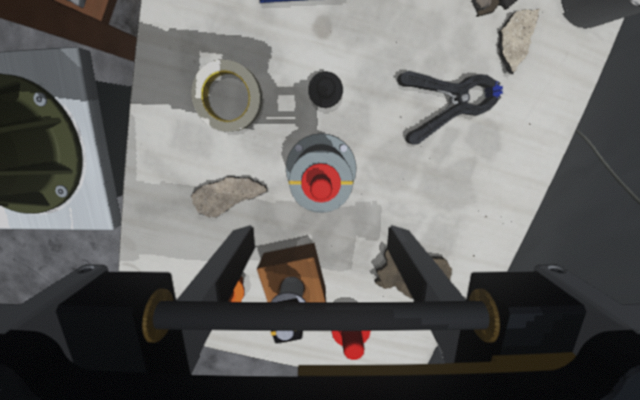

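View pics/w2.png

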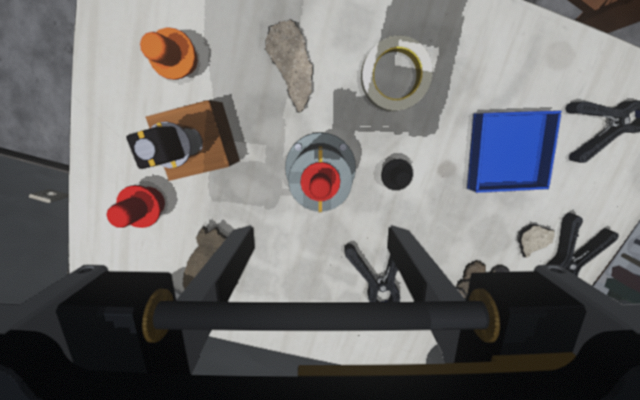

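```bash
python3 - <<'E'
from h import *
a=cv2.imread("pics/w1.png");b=cv2.imread("pics/w2.png")
k=lambda im:cv2.resize(im[130:220,270:370],None,fx=4,fy=4,interpolation=cv2.INTER_CUBIC)
cv2.imwrite("pics/wc.png",np.hstack([k(a),k(b)]))
cv2.imwrite("pics/wc2.png",cv2.resize(b[80:190,100:260],None,fx=4,fy=4,interpolation=cv2.INTER_CUBIC))
E
```

```text
(no output)
```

View pics/wc.png

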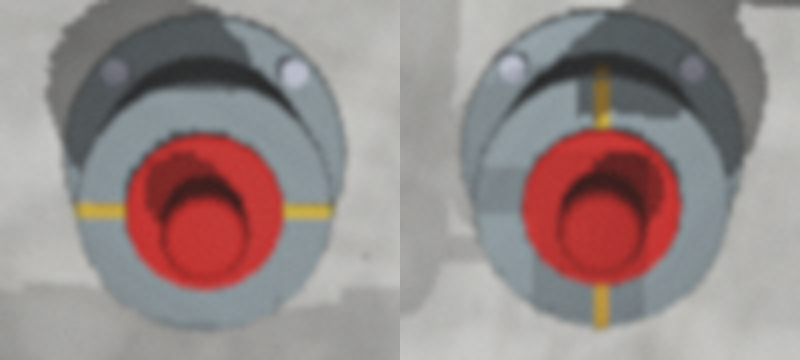

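View pics/wc2.png

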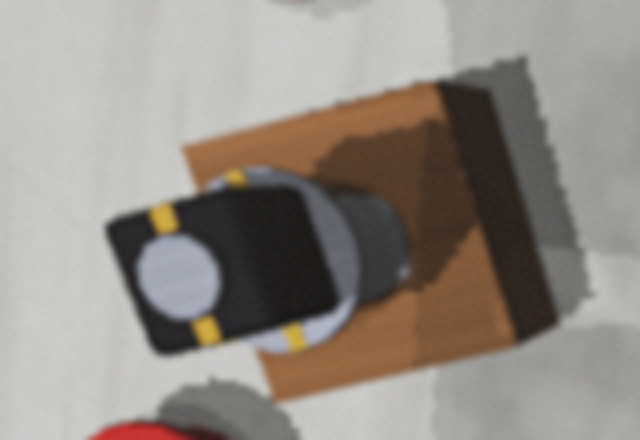

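```bash
python3 - <<'E'
from h import *
L=lambda n:(lambda m:(m[:,0],m[:,1:]))(np.load(n))
p1,p2=L("w1.npy"),L("w2.npy")
C=lambda x,y,o=(270,130):(o[0]+(x+.5)/4-.5,o[1]+(y+.5)/4-.5)
def show(n,a,b):
    x,e=tri([ray("wrist",C(*a),p1),ray("wrist",C(b[0]-400,b[1]),p2)]); print(n,x.round(4),np.round(e,4))
show("plugtop",(203,233),(600,232))
show("flange",(204,211),(601,207))
for z in(.11,):
    print(plane("wrist",C(78,211),z,p1),plane("wrist",C(332,211),z,p1),plane("wrist",C(205,326),z,p1))
    print(plane("wrist",C(201,326),z,p2),plane("wrist",C(74,207),z,p2),plane("wrist",C(329,207),z,p2))
# predictions
for c in [(.5455,-.0415,.11),(.5455+.044,-.0415,.11),(.5455,-.0415-.044,.11)]: print(proj("wrist",c,p1),proj("wrist",c,p2))
print((np.array(proj("wrist",(.5455,-.0415,.11),p1))-[270,130])*4)
o=(100,80)
for q in[(163,218),(207,330)]: print(plane("wrist",C(*q,o),.162,p2))
for q in[(236,178),(294,336)]: print(plane("wrist",C(*q,o),.118,p2))
E
```

```text
plugtop [ 0.5452 -0.0426  0.1466] [0.0013 0.0013]
flange [ 0.5451 -0.0428  0.113 ] [0.0007 0.0007]
[ 0.5018304  -0.04294392  0.11      ] [ 0.58800925 -0.04284107  0.11      ] [ 0.5449789  -0.08398957  0.11      ]
[ 0.5887803  -0.04337399  0.11      ] [ 0.54623795 -0.08635419  0.11      ] [5.46333697e-01 9.57272368e-05 1.10000000e-01]
[321.30607161 181.36230571] [321.2024087  180.79672115]
[353.75506893 181.41028693] [321.21632039 211.61203584]
[321.24598968 212.15027831] [288.73678974 180.84128109]
[205.22428646 205.44922284]
[ 0.47964076 -0.24616494  0.162     ]
[ 0.51154621 -0.23842462  0.162     ]
[ 0.4693922  -0.24860151  0.118     ]
[ 0.52012975 -0.23671175  0.118     ]
```

```bash
python3 - <<'E'
from h import *
t0=status.state()["t"]
arm.move_straight([.545,-.0428,.165],0.2)
arm.move_straight([.545,-.0428,.1405],0.08); s=status.state(); print(s["wrist_force"],s["tcp_pos"])
eoat.close(15); s=status.state(); print(s["width"],s["wrist_force"],s["t"]-t0)
arm.move_straight([.545,-.0428,.21],0.15)
s=status.state(); print(s["width"],s["wrist_force"],s["t"]-t0)
ps=pose(); cv2.imwrite("pics/w3.png",cams.capture("wrist")); cv2.imwrite("pics/s3.png",cams.capture("side"))
E
```

```text
[-0.62860278  0.57605411 -0.43213246] [ 0.5450252  -0.04279176  0.14058341]
0.0007310777053366636 [ 0.39476555 -0.13556407  0.01244718] 2.6000000000000005
0.0005144747594609856 [ 0.15341118  0.32911185 -1.17045049] 3.2167000000000003
```

View pics/s3.png

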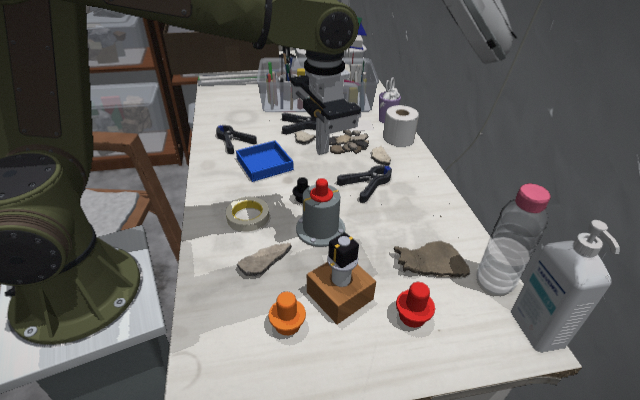

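```bash
python3 - <<'E'
from h import *
s=status.state();ps=(s["tcp_pos"],s["ee_rot"])
tip=ps[0]+ps[1][:,2]*.022
print(proj("side",ps[0]),proj("side",tip),proj("top",tip),proj("side",(.545,-.043,.133)))
a=cv2.imread("pics/s3.png"); t=cams.capture("top");cv2.imwrite("pics/t3.png",t)
w=cv2.imread("pics/w3.png")
k=lambda im,x,y:cv2.resize(im[y:y+100,x:x+100],None,fx=4,fy=4,interpolation=cv2.INTER_CUBIC)
cv2.imwrite("pics/c3.png",np.hstack([k(a,270,110),k(t,265,145)])); cv2.imwrite("pics/w3b.png",w)
E
```

```text
[322.37665979 159.38723949] [322.1460072  167.74726664] [315.77582199 193.23198466] [321.91548726 187.08329073]
```

View pics/c3.png

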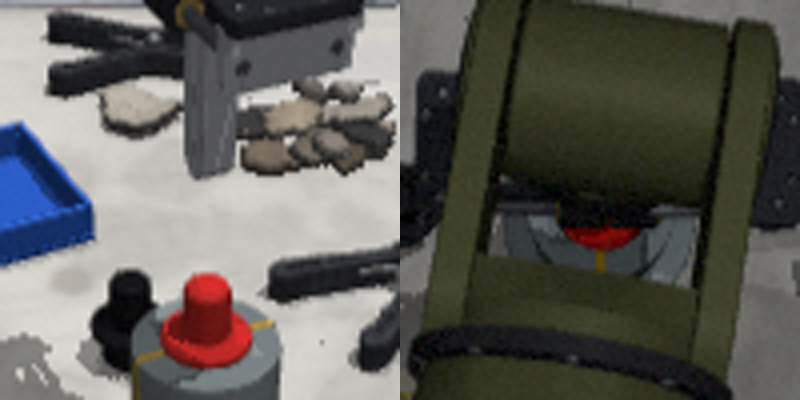

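View pics/w3.png

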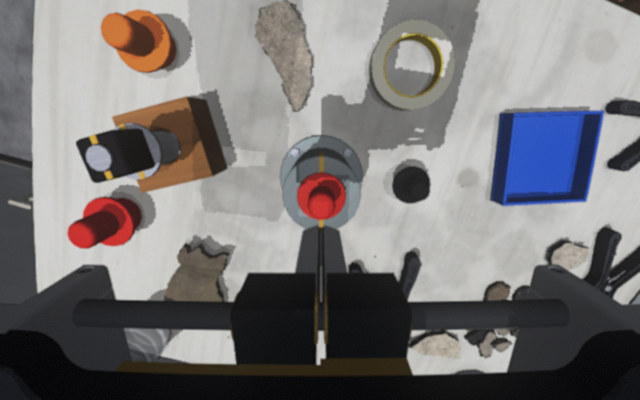

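```bash
python3 - <<'E'
from h import *
w=cv2.imread("pics/w3.png")
cv2.imwrite("pics/w3c.png",cv2.resize(w[150:300,240:400],None,fx=4,fy=4,interpolation=cv2.INTER_CUBIC))
s=status.state();ps=(s["tcp_pos"],s["ee_rot"]);print(ps[0],s["joints"])
x,e=tri([ray("side",(321,153.5)),ray("wrist",(320,227),ps)]);print(x,e, ps[1].T@(x-ps[0]))
print(proj("wrist",(.545,-.043,.1505),ps),proj("wrist",ps[0],ps),proj("wrist",ps[0]-[0,0,.022],ps))
E
```

```text
[ 0.54457277 -0.04275451  0.20878787] [-8.33077724e+00  1.59321954e+01  8.60993460e+01 -2.99503416e-04
  7.80813972e+01 -9.83305132e+01]
[ 0.53847831 -0.04446218  0.22565006] [np.float64(0.0015612236798015584), np.float64(0.0015612236798014205)] [-0.00170296 -0.00612734 -0.01685075]
[321.34102811 205.95407904] [321.90358566 228.26174614] [321.7699607  218.38947002]
```

View pics/w3c.png

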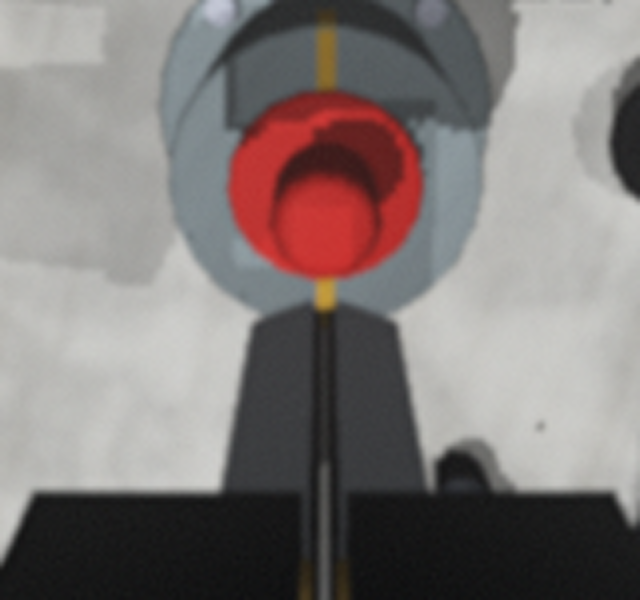

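```bash
python3 - <<'E'
from h import *
t0=status.state()["t"]
eoat.ungrasp()
arm.move_straight([.545,-.0428,.125],0.15)
f0=status.state()["wrist_force"]
z=.125
while z>.100:
    z-=.004
    arm.move_straight([.545,-.0428,z],0.05); s=status.state(); f=s["wrist_force"]-f0; print(z,f.round(2),s["tcp_pos"][2])
    if abs(f[2])>4: break
cv2.imwrite("pics/s4.png",cams.capture("side"));cv2.imwrite("pics/w4.png",cams.capture("wrist"))
print(status.state()["t"])
a=cv2.imread("pics/s4.png");crop(a,270,110,120,120,5,"pics/c4.png")
E
```

```text
0.121 [-0.75  0.23 -0.62] 0.12135760878555778
0.11699999999999999 [ 0.19 -0.86  0.32] 0.1168109169916415
0.11299999999999999 [ 0.33 -0.02  0.17] 0.11270846771789753
0.10899999999999999 [-0.03 -0.19 -0.22] 0.1087007363456596
0.10499999999999998 [0.19 0.2  0.05] 0.10472684455796974
0.10099999999999998 [-1.19  0.29  0.33] 0.10069429585291378
0.09699999999999998 [0.37 0.17 0.22] 0.09670905151166657
11.3667
```

View pics/c4.png

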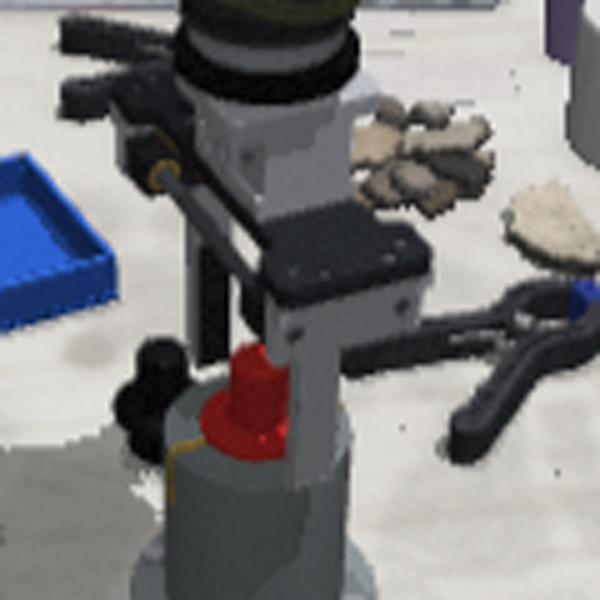

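View pics/w4.png

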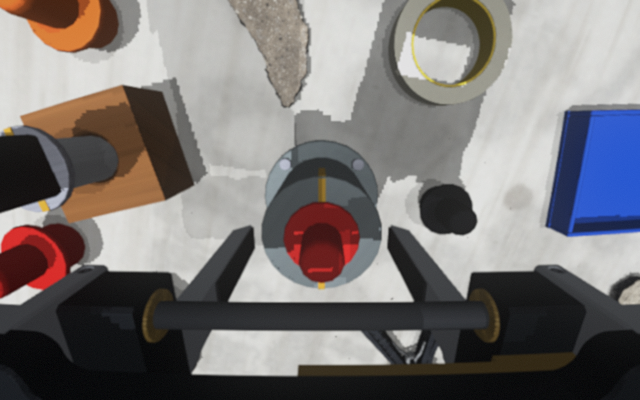

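```bash
python3 - <<'E'
from h import *
for z in (.10,.108,.116,.124,.132): print(z,proj("side",(.545,-.043-.053,z)),proj("side",(.537,-.043-.053,z)),proj("side",(.545,-.043+.053,z)))
E
```

```text
0.1 [331.89213381 212.02884222] [328.69107475 213.01121928] [312.11728095 185.51648958]
0.108 [332.0215669  209.33537042] [328.80272312 210.31517806] [312.13351587 182.88300836]
0.116 [332.15246756 206.61122296] [328.91564239 207.58833653] [312.14992713 180.22180528]
0.124 [332.28486064 203.85587781] [329.02985418 204.83016888] [312.1665176  177.53244496]
0.132 [332.41877156 201.06880117] [329.14538059 202.04013742] [312.1832902  174.81448297]
```

```bash
python3 - <<'E'
from h import *
t0=status.state()["t"]
arm.move_straight([.545,-.0428,.104],0.08)
eoat.close(20); s=status.state(); print(s["width"],s["wrist_force"],s["t"]-t0)
E
```

```text
0.027580990566416504 [0.35605656 0.83199421 0.06657762] 1.2833000000000006
```

```bash
python3 - <<'E'
from h import *
t0=status.state()["t"]
arm.move_straight([.545,-.0428,.165],0.15)
s=status.state(); print(s["width"],s["wrist_force"])
cv2.imwrite("pics/s5.png",cams.capture("side"))
arm.move_straight([.514,.278,.10],0.3)
arm.move_straight([.514,.278,.0275],0.12)
s=status.state(); print(s["width"],s["wrist_force"])
eoat.ungrasp(); s=status.state(); print(s["width"],s["t"]-t0)
arm.move_straight([.514,.278,.12],0.25)
cv2.imwrite("pics/w5.png",cams.capture("wrist")); cv2.imwrite("pics/s5b.png",cams.capture("side"));print(status.state()["t"])
a=cv2.imread("pics/s5.png");b=cv2.imread("pics/s5b.png")
k=lambda im,x,y:cv2.resize(im[y:y+130,x:x+130],None,fx=3,fy=3,interpolation=cv2.INTER_CUBIC)
cv2.imwrite("pics/c5.png",np.hstack([k(a,260,110),k(b,200,90)]))
E
```

```text
0.027069532432330328 [0.3178781  0.19462023 0.32788635]
0.027269031314471275 [-0.20212017  0.33178135 -0.14412576]
0.09383365254202715 3.7167000000000012
16.9833
```

View pics/c5.png

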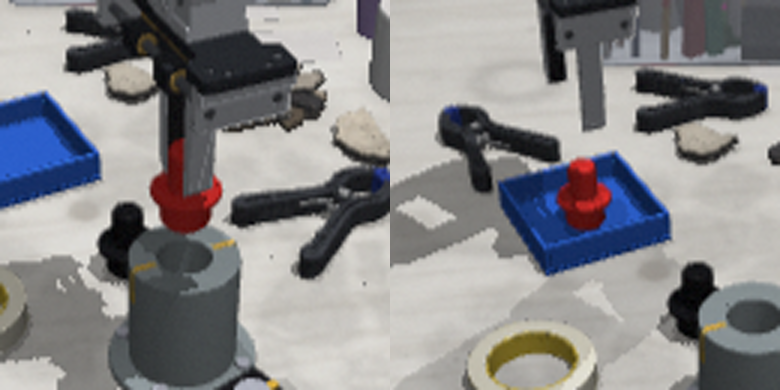

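View pics/w5.png

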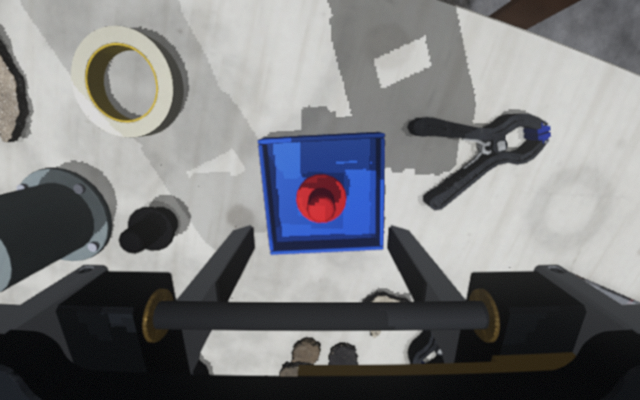

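```bash
python3 - <<'E'
from h import *
def snap(n):
    ps=pose(); cv2.imwrite(f"pics/{n}.png",cams.capture("wrist")); np.save(n+".npy",np.c_[ps[0],ps[1]])
arm.move_to([.545,-.043,.24],R(103)); snap("v1")
arm.move_to([.44,-.23,.24],R(103)); snap("v2")
arm.move_straight([.495,-.241,.22],0.25); snap("v3")
s=status.state();print(s["t"],s["joints"])
k=lambda im,x,y,w=130:cv2.resize(cv2.imread(f"pics/{im}.png")[y:y+w,x:x+w],None,fx=3,fy=3,interpolation=cv2.INTER_CUBIC)
cv2.imwrite("pics/c6.png",np.hstack([k("v1",255,125),k("v3",255,125)]))
E
```

```text
19.6917 [-2.96771825e+01  1.59945034e+01  8.45522982e+01 -4.69547955e-04
  7.94893848e+01 -1.32763465e+02]
```

View pics/c6.png

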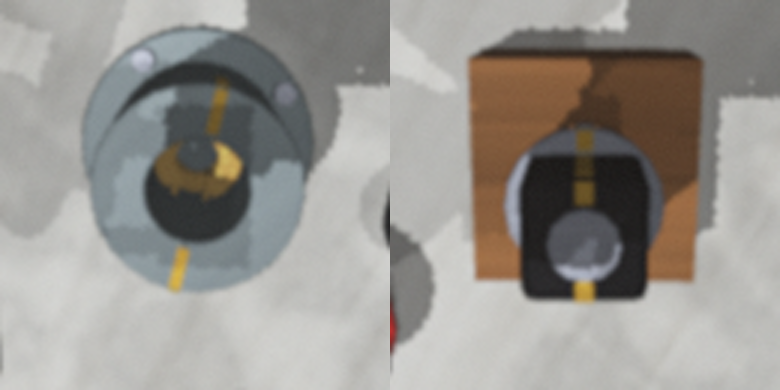

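View pics/v2.png

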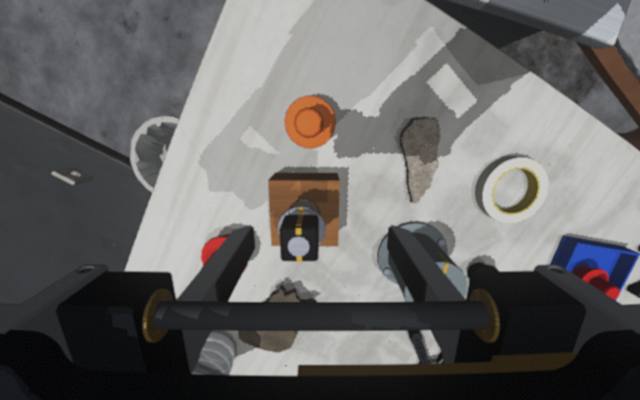

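```bash
python3 - <<'E'
from h import *
L=lambda n:(lambda m:(m[:,0],m[:,1:]))(np.load(n+".npy"))
C=lambda x,y:(255+(x+.5)/3-.5,125+(y+.5)/3-.5)
p1,p2,p3=L("v1"),L("v2"),L("v3")
x,e=tri([ray("wrist",(298.2,245.3),p2),ray("wrist",C(195,246),p3)]);print("button",x,e)
print(plane("wrist",C(195,246),.166,p3),plane("wrist",(298.2,245.3),.166,p2))
a=plane("wrist",C(195,193),.162,p3);b=plane("wrist",C(195,291),.162,p3);print("marks",a,b,np.degrees(np.arctan2(*(b-a)[1::-1])))
a=plane("wrist",C(223,80),.11,p1);b=plane("wrist",C(176,290),.11,p1);print("rim",a,b,(a+b)/2,np.degrees(np.arctan2(*(b-a)[1::-1])))
# well mouth left/right/bottom edges
for q in [(144,192),(250,192),(197,242),(90,188),(304,188)]: print(plane("wrist",C(*q),.11,p1))
im=cv2.imread("pics/v1.png"); crop(im,295,160,50,50,12,"pics/well.png")
E
```

```text
button [ 0.49670027 -0.2418769   0.16145557] [np.float64(0.0003863053525583487), np.float64(0.00038630535255837413)]
[ 0.49541464 -0.24182034  0.166     ] [ 0.4943633  -0.24234605  0.166     ]
marks [ 0.47961489 -0.24549154  0.162     ] [ 0.51161487 -0.238072    0.162     ] 13.05397330613066
rim [ 0.49968565 -0.04357373  0.11      ] [ 0.58891082 -0.04239688  0.11      ] [ 0.54429823 -0.04298531  0.11      ] 0.7556686643757153
[ 0.55062988 -0.06422354  0.11      ]
[ 0.5409755 -0.0224407  0.11     ]
[ 0.56643695 -0.0385674   0.11      ]
[ 0.55391183 -0.08584781  0.11      ]
[ 0.53443647 -0.00156257  0.11      ]
```

View pics/well.png

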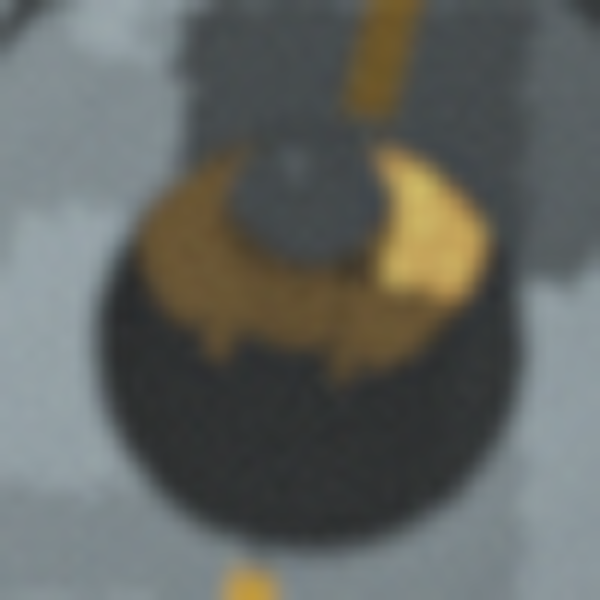

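```bash
python3 - <<'E'
from h import *
L=lambda n:(lambda m:(m[:,0],m[:,1:]))(np.load(n+".npy"))
C=lambda x,y:(295+(x+.5)/12-.5,160+(y+.5)/12-.5)
p1=L("v1")
for q in [(308,190),(225,190),(388,190),(308,265),(215,362),(345,387),(230,345),(335,360),(280,350),(135,240),(495,240),(385,295),(440,300)]:
  r=[]
  for z in(.04,.022):
    P=plane("wrist",C(*q),z,p1)-[.545,-.0432,0]; r+=[(P[:2]*1000).round(1),round(np.hypot(*P[:2])*1000,1),round(np.degrees(np.arctan2(P[1],P[0])),1)]
  print(q,*r)
print(proj("wrist",(.545,-.0432,.04),p1),C(308,190))
E
```

```text
(308, 190) [-1.8 -0.9] 2.0 -152.2 [ 1.7 -0.1] 1.7 -5.1
(225, 190) [  0.5 -10.7] 10.8 -87.3 [  4.  -10.4] 11.2 -68.8
(388, 190) [-3.9  8.5] 9.4 114.8 [-0.6  9.7] 9.8 93.6
(308, 265) [7.3 1.2] 7.4 9.0 [11.2  2. ] 11.3 10.4
(215, 362) [21.8 -7.2] 22.9 -18.4 [26.3 -6.7] 27.1 -14.4
(345, 387) [21.3  9.1] 23.1 23.1 [25.7 10.3] 27.7 21.8
(230, 345) [19.2 -5.9] 20.1 -17.1 [23.6 -5.4] 24.2 -12.8
(335, 360) [18.2  7.1] 19.5 21.3 [22.5  8.2] 24.0 20.1
(280, 350) [18.5  0.2] 18.5 0.7 [22.8  1. ] 22.9 2.6
(135, 240) [  9.  -20.1] 22.0 -65.8 [ 12.9 -20.2] 24.0 -57.3
(495, 240) [-0.9 22.7] 22.7 92.2 [ 2.6 24.5] 24.6 83.9
(385, 295) [ 8.8 11.2] 14.3 51.7 [12.8 12.5] 17.9 44.5
(440, 300) [ 7.9 17.9] 19.6 66.1 [11.8 19.5] 22.8 58.8
[320.5578413  176.67480903] (320.2083333333333, 175.375)
```

```bash
python3 - <<'E'
from h import *
t0=status.state()["t"]
arm.move_straight([.4955,-.2419,.15],0.2,R(103))
arm.move_straight([.4955,-.2419,.109],0.12)
s=status.state(); print(s["wrist_force"],s["tcp_pos"]); f0=s["wrist_force"]
eoat.close(50); s=status.state(); print(s["width"],s["wrist_force"]-f0,s["moment"],s["t"]-t0)
arm.move_straight([.4955,-.2419,.225],0.15)
s=status.state(); print(s["width"],s["wrist_force"]-f0,s["moment"],s["t"])
ps=pose(); cv2.imwrite("pics/w7.png",cams.capture("wrist")); cv2.imwrite("pics/s7.png",cams.capture("side"))
np.save("w7.npy",np.c_[ps[0],ps[1]])
k=lambda im,x,y,w=130:cv2.resize(cv2.imread(f"pics/{im}.png")[y:y+w,x:x+w],None,fx=3,fy=3,interpolation=cv2.INTER_CUBIC)
cv2.imwrite("pics/c7.png",np.hstack([k("w7",255,190),k("s7",280,170)]))
E
```

```text
[-0.44436005 -0.59283522  0.52120831] [ 0.49594904 -0.2421282   0.11013789]
0.0417915429678093 [ 0.43263534  0.65103497 -1.11628309] [ 0.12867043  0.04172279 -0.02880322] 1.8415999999999997
0.04186506716199239 [ 0.0125411   0.97489394 -4.6159206 ] [0.07932309 0.02226259 0.01952328] 22.4583
```

View pics/c7.png

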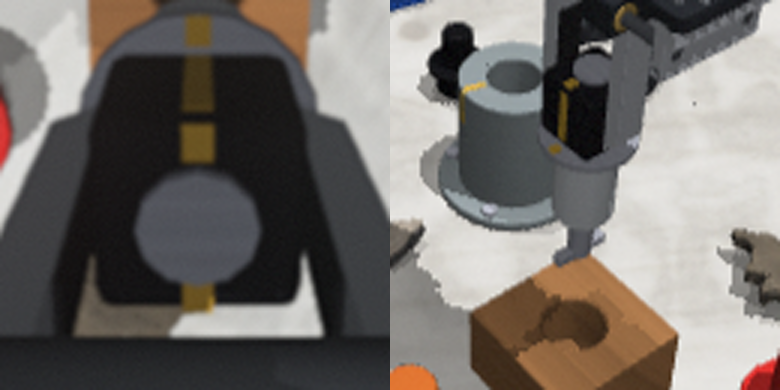

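```bash
python3 - <<'E'
from h import *
ps=(np.zeros(3),np.eye(3))
uv=lambda x,y:(255+(x+.5)/3-.5,190+(y+.5)/3-.5)
for q,z in [((198,227),-.056),((197.5,122),-.052),((197,312),-.052),((198,15),-.008)]:
    print(plane("wrist",uv(*q),z,ps), plane("wrist",uv(*q),z+.004,ps))
x,e=tri([ray("wrist",uv(198,227),(lambda m:(m[:,0],m[:,1:]))(np.load("w7.npy"))),ray("side",(280+(592-390+.5)/3-.5,170+(66+.5)/3-.5))]);print(x,e, status.state()["tcp_pos"])
E
```

```text
[-0.00099352 -0.00035781 -0.056     ] [-0.0009919   0.00191312 -0.052     ]
[-0.00108505 -0.0200799  -0.052     ] [-0.00108603 -0.01842154 -0.048     ]
[-0.00119346  0.02114918 -0.052     ] [-0.00119746  0.02395588 -0.048     ]
[-0.00097346 -0.02888467 -0.008     ] [-0.00097183 -0.02780296 -0.004     ]
[ 0.49208876 -0.24326215  0.2837299 ] [np.float64(0.0008118581153101856), np.float64(0.0008118581153101238)] [ 0.49515943 -0.24170385  0.22385679]
```

```bash
cat >> h.py <<'E'
def fz(n=4):
    a=[]
    for i in range(n): arm.hold(.01); a.append(status.state())
    return np.mean([s["wrist_force"] for s in a],0),a[-1]
E
python3 - <<'E'
from h import *
arm.move_straight([.5455,-.0424,.228],0.25,R(92)); arm.hold(.1)
f0,s=fz(); print(f0,s["t"],s["tcp_pos"]); np.save("f0.npy",f0)
z=.228
for z,v in [(.20,.1),(.19,.05),(.17,.08),(.15,.08),(.140,.05)]+[(q,.03) for q in np.arange(.137,.112,-.003)]:
    arm.move_straight([.5455,-.0424,z],v)
    f,s=fz(2); f=f-f0; print(round(z,4),s["tcp_pos"].round(4),f.round(2),s["moment"].round(2))
    if f[2]>8 or np.hypot(*f[:2])>8: break
print(s["t"]); cv2.imwrite("pics/s8.png",cams.capture("side")[:,:]); 
crop(cv2.imread("pics/s8.png"),270,130,130,130,4,"pics/c8.png")
E
```

```text
[-0.06442303  0.03510381 -3.29915048] 23.6667 [ 0.54531633 -0.04346088  0.2279455 ]
0.2 [ 0.5456 -0.0426  0.2003] [ 0.2  -0.06  1.06] [0.06 0.01 0.  ]
0.19 [ 0.5455 -0.0424  0.1899] [ 0.1  -0.14 -0.16] [ 0.02  0.02 -0.01]
0.17 [ 0.5455 -0.0424  0.17  ] [ 0.29 -0.62  0.78] [ 0.03 -0.01 -0.01]
0.15 [ 0.5455 -0.0424  0.1501] [-0.62 -0.9  -0.22] [ 0.05 -0.05 -0.01]
0.14 [ 0.5454 -0.0424  0.1398] [ 0.26 -0.58  0.19] [ 0.01  0.01 -0.01]
0.137 [ 0.5455 -0.0424  0.1369] [0.87 1.05 0.22] [0. 0. 0.]
0.134 [ 0.5454 -0.0424  0.1339] [0.32 0.44 0.14] [ 0.03  0.02 -0.05]
0.131 [ 0.5454 -0.0424  0.1308] [-0.03 -0.19  0.11] [ 0.03 -0.02 -0.  ]
0.128 [ 0.5454 -0.0424  0.1278] [-0.07 -0.27  0.29] [-0.03  0.01 -0.03]
0.125 [ 0.5454 -0.0424  0.1248] [-0.44  0.32  0.16] [ 0.03  0.   -0.01]
0.122 [ 0.5454 -0.0424  0.1218] [-0.03 -0.75 -0.14] [ 0.05 -0.04  0.04]
0.119 [ 0.5454 -0.0424  0.1188] [-0.15  0.06  0.16] [-0.01  0.01 -0.03]
0.116 [ 0.5457 -0.0424  0.1162] [ 1.13 -0.04  2.19] [-0.03 -0.27  0.02]
0.113 [ 0.5467 -0.0423  0.1156] [-3.79  1.58 23.97] [ 0.61  0.93 -0.  ]
28.0833
```

View pics/c8.png

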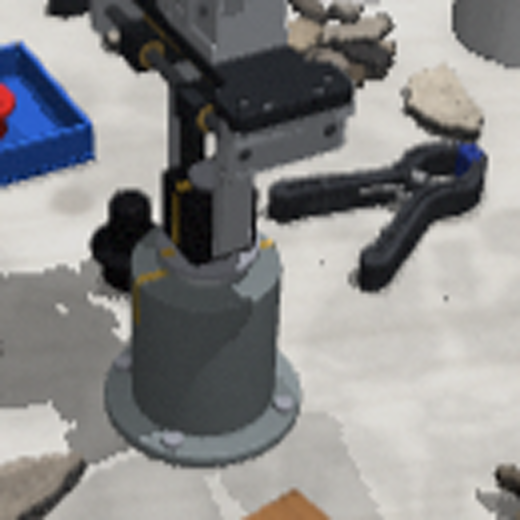

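```bash
python3 - <<'E'
from h import *
f0=np.load("f0.npy")
arm.move_straight([.5455,-.0424,.1160],.03); f,s=fz(); print(s["tcp_pos"].round(4),(f-f0).round(2),s["moment"].round(2))
z=.1158
for yaw in (83,74,66,58,51):
    arm.move_to([.5455,-.0424,z],R(yaw)); f,s=fz(); f=f-f0
    print(yaw,round(z,4),s["tcp_pos"].round(4),f.round(2),s["moment"].round(2),round(s["t"],2))
    if abs(s["moment"][2])>2 or abs(f[2])>30: break
    z=s["tcp_pos"][2]-.0004-(.0004 if yaw<80 else 0)
E
```

```text
[ 0.5455 -0.0424  0.1159] [0.33 0.34 5.02] [ 0.1  -0.04  0.04]
83 0.1158 [ 0.5455 -0.0425  0.1156] [-0.11 -0.39  3.12] [-0.23 -0.13 -0.  ] 28.73
74 0.1152 [ 0.5454 -0.0425  0.115 ] [-0.01 -0.93  1.53] [-0.18 -0.02 -0.06] 29.03
66 0.1142 [ 0.5454 -0.0425  0.1142] [-0.37 -0.68  2.4 ] [-0.19  0.09 -0.04] 29.32
58 0.1134 [ 0.5455 -0.0425  0.1134] [-0.04 -1.13  2.27] [-0.24  0.02 -0.03] 29.62
51 0.1126 [ 0.5454 -0.0424  0.1126] [ 0.09 -0.54  1.7 ] [-0.25  0.01 -0.06] 29.9
```

```bash
python3 - <<'E'
from h import *
eoat.ungrasp(); arm.hold(.5); s=status.state(); print(s["t"],s["width"],s["wrist_force"],s["tcp_pos"])
ps=pose(); cv2.imwrite("pics/w9.png",cams.capture("wrist")); cv2.imwrite("pics/s9.png",cams.capture("side"))
k=lambda im,x,y,w=130:cv2.resize(cv2.imread(f"pics/{im}.png")[y:y+w,x:x+w],None,fx=3,fy=3,interpolation=cv2.INTER_CUBIC)
cv2.imwrite("pics/c9.png",np.hstack([k("w9",255,190),k("s9",260,120)]))
E
```

```text
31.3333 0.0939933835927399 [ 0.32490617  0.33260697 -0.00064629] [ 0.54548477 -0.04239503  0.11257124]
```

View pics/c9.png

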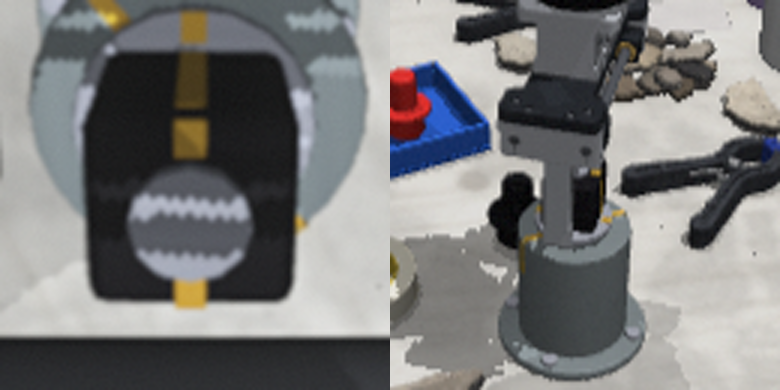

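```bash
python3 - <<'E'
from h import *
f0=np.load("f0.npy")
arm.move_straight([.5452,-.0428,.1128],.03)
eoat.close(50); f,s=fz(); print(s["width"],(f-f0).round(2),s["moment"].round(2),s["tcp_pos"].round(4),s["t"])
z=s["tcp_pos"][2]
for yaw in (43,35,27,19,11,3,-4,-10,-15,-19,-23):
    arm.move_to([.5452,-.0428,z-.0008],R(yaw)); f,s=fz(); f=f-f0
    print(yaw,s["tcp_pos"].round(4),f.round(2),s["moment"].round(2),round(s["t"],2))
    if abs(s["moment"][2])>1.5 or abs(f[2])>35: break
    z=s["tcp_pos"][2]
E
```

```text
0.04160901382289203 [-0.15 -0.54  3.6 ] [-0.04  0.11 -0.05] [ 0.5452 -0.0428  0.1128] 32.5667
43 [ 0.5453 -0.0428  0.112 ] [0.56 0.26 2.8 ] [ 0.04 -0.13  0.01] 32.86
35 [ 0.5452 -0.0428  0.1112] [1.02 0.4  2.98] [ 0.06 -0.13 -0.02] 33.15
27 [ 0.5452 -0.0428  0.1104] [0.16 0.24 1.48] [ 0.03 -0.14 -0.04] 33.44
19 [ 0.5452 -0.0428  0.1096] [0.81 0.35 1.42] [-0.01 -0.13 -0.  ] 33.73
11 [ 0.5452 -0.0428  0.1088] [ 0.38 -0.1   1.72] [-0.   -0.04 -0.05] 34.02
3 [ 0.5451 -0.0428  0.108 ] [ 0.35 -0.08  1.46] [-0.09 -0.01 -0.05] 34.32
-4 [ 0.5452 -0.0428  0.1073] [0.39 0.1  2.63] [-0.08  0.1  -0.07] 34.6
-10 [ 0.5455 -0.0429  0.1073] [-0.96 -0.69  8.41] [-0.07  0.49 -0.04] 34.88
-15 [ 0.5455 -0.043   0.1073] [-1.17 -0.79  9.33] [-0.11  0.41  0.04] 35.17
-19 [ 0.5455 -0.043   0.1073] [-1.45 -1.14  8.3 ] [-0.14  0.52 -0.  ] 35.45
-23 [ 0.5455 -0.043   0.1073] [-1.76 -0.6   9.13] [-0.12  0.53  0.03] 35.73
```

```bash
python3 - <<'E'
from h import *
arm.move_straight([.5454,-.0429,.1080],.03)
eoat.ungrasp(); arm.move_straight([.5454,-.0429,.20],.15)
ps=pose(); cv2.imwrite("pics/w10.png",cams.capture("wrist"));np.save("w10.npy",np.c_[ps[0],ps[1]])
arm.move_to([.40,.10,.30],R(0)); cv2.imwrite("pics/s10.png",cams.capture("side")); cv2.imwrite("pics/t10.png",cams.capture("top"))
print(status.state()["t"])
cv2.imwrite("pics/c10.png",np.hstack([cv2.resize(cv2.imread("pics/s10.png")[150:260,270:380],None,fx=3.5,fy=3.5,interpolation=2),cv2.resize(cv2.imread("pics/w10.png")[140:250,265:375],None,fx=3.5,fy=3.5,interpolation=2)]))
E
```

```text
38.7417
```

View pics/c10.png

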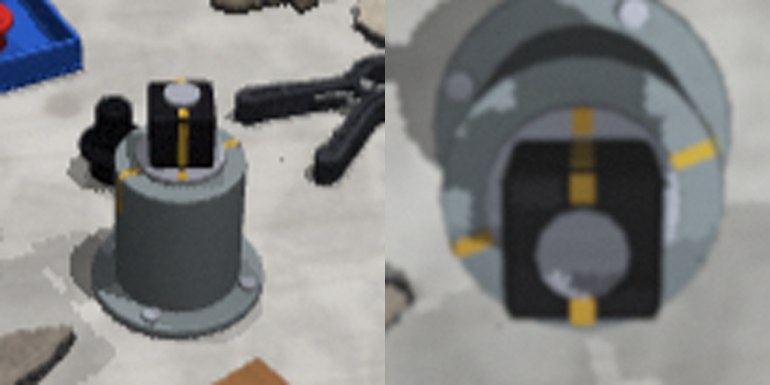

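View pics/t10.png

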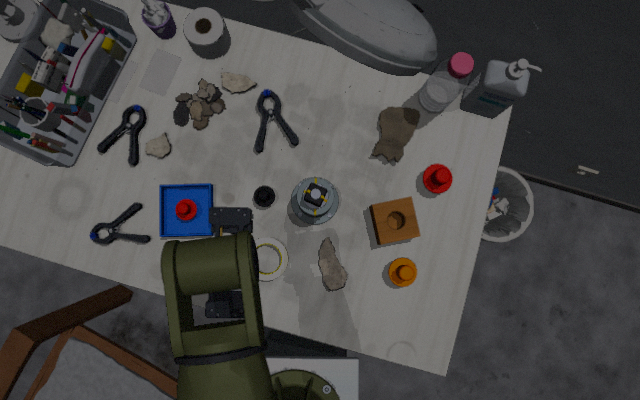

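View pics/s10.png

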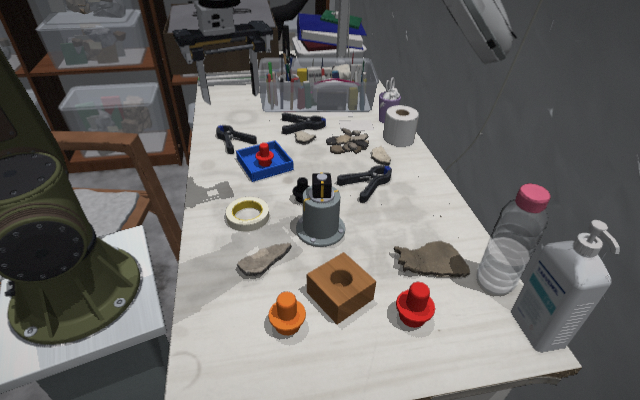

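```bash
python3 - <<'E'
from h import *
m=np.load("w10.npy");ps=(m[:,0],m[:,1:])
S=lambda x,y:ray("side",(270+(x+.5)/3.5-.5,150+(y+.5)/3.5-.5)); W=lambda x,y:ray("wrist",(265+(x+.5)/3.5-.5,140+(y+.5)/3.5-.5),ps)
for n,a,b in[("button",(182,93),(197,254)),("rim-x",(124,176),(70,248)),("rim+x",(237,142),(331,150)),("flange mark",(183,176),(197,112))]:
    x,e=tri([S(*a),W(*b)]);print(n,x.round(4),np.round(e,4))
E
```

```text
button [ 0.5448 -0.0426  0.1635] [0.0008 0.0008]
rim-x [ 0.5028 -0.0427  0.1093] [0.0002 0.0002]
rim+x [ 0.587  -0.0439  0.1112] [0.0017 0.0017]
flange mark [ 0.5543 -0.0243  0.0776] [0.0009 0.0009]
```

```bash
python3 - <<'E'
from h import *
arm.close_job(); print(status.state()["t"])
E
```

```text
the job is handed in; nothing more can be done
the job is handed in; nothing more can be done
```

The job is done and handed in at about 39 s of the 72 s allowed. The plug is in the tray and the post is screwed home in the stand; no verdict came back.

**What I did**
- **Plug:** I set the red dust plug upright near the middle of the blue tray and let go.
- **Start of the thread:** I judged the slot angle at about +2° from a wrist picture into the well and lowered the post there. It dropped straight into the slots. I then turned it 41° clockwise, which sank it about 3.2 mm. Let go for more than 0.5 s, it stood by itself with its flange about 6 mm clear of the rim.
- **Screwing home:** I took the post again and turned it another 74° clockwise. The height stopped changing 98–102° from where it dropped in, about 8.5 mm lower. I then let go and moved the arm clear.

**Last checks**
- **Height:** the button top stands 53–54 mm above the rim by two-view triangulation; home should be 54 mm.
- **Centring:** the knob is within about 1 mm of the rim's centre.
- **Surroundings:** the final pictures show the plug upright in the tray. The clamp and both sherds look unmoved. The tape was partly hidden from above, but looks unmoved in the side view.

**What disagreed**
- **Finger length:** the pictures put the fingertips about 17 mm behind the TCP, not 22 mm ahead as stated. My first grasp of the plug therefore closed on air above it. I corrected by about 37 mm, and all later grasps held.
- **Wrist camera:** it read about 1 mm off sideways, which I allowed for.
- **One bad match:** the flange mark did not triangulate sensibly, because the two views showed different marks, so I left it out.
- **Stop not reached:** I did not turn on to the thread's hard stop; there was no torque rise after 115° in all.

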